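# Third hand: hold a drawer front against its drawer box

### The job

Be my third hand: take the drawer front that is as long as the drawer is wide, stand it upright on the plywood board across the open end of the drawer, pull handle outwards and its ends flush with the drawer's sides, and press it squarely home against the ends of those sides with a steady push of about 12 N (8 to 18 N), never ramming it. Keep that push up for at least three seconds and finish while still holding it there, so that I can drive the corner screws from inside. Leave the shorter front and everything else on the desk where it is.

Things in the scene. Friction and masses are not known exactly. Their poses are not given: they have to be found in the camera images.
- drawer: Plywood drawer box without a front, 220 deep, 200 wide, 90 mm high; sides and back 12 mm thick, floor's top 14 mm up. Origin: middle of the open end (towards the robot), at the underside; x points into the drawer, y along the width, z up. The two side ends in the plane x = 0 take the front; 176 mm is free between them, room for a finger behind the front. It slides only along x, on rubber buffers: 1 mm per 4 N, 12 mm at most.
- board: Fixed plywood board under the drawer, 250 mm wide, its top 12 mm above the desk. Origin: on the desk under the middle of the drawer's open end as it stands unpushed; axes as the drawer's. It runs 60 mm out in front of the open end, flat and clear; its side cleats, 18 mm high, begin 40 mm behind the open end; the end batten is 45 mm high. A front that is borne down on it rubs, and that friction takes part of the push.
- long_front_center (a point): Middle of the long drawer front, the one to use: white board, 18 mm thick (x), 200 long (y), 100 high (z), about 0.3 kg, standing on its long edge on the desk, left or right. +x: from the pull's face to the plain back. Pull: bar 130 mm long, 10 mm thick, 16 mm below this point, reaching 35 mm to -x; above it both faces are clear. Home: x = -9, y = 0, z = +50 mm in the drawer's frame, axes parallel.
- short_front_center (a point): Middle of the shorter drawer front, not to be used: the same white board, thickness and height, with a shorter pull, but 140 mm long; it stands on its long edge on the other side of the desk.
- screwdriver: Bystander, leave it: black-handled screwdriver, 200 mm long, lying near the robot in front of the board.
- screw_jar: Bystander, leave it: clear jar with steel lid, 64 mm across, 75 mm high.
- tape_measure: Bystander, leave it: grey tape measure, 70 x 32 x 60 mm high.
- glue_bottle: Bystander, leave it: white glue bottle, 52 mm across, 150 mm high.
- try_square: Bystander, leave it: small try square lying flat, wooden stock 100 mm, steel blade 150 mm.
- mug: Bystander, leave it: white mug, 80 mm across, 95 mm high.
- stapler: Bystander, leave it: dark desk stapler, 150 x 36 x 40 mm.

How it is judged:
On the way:
1. the long front stands square and flush across the drawer's open end and is pressed against it with 6 to 20 N for 2.5 s on end (y of long_front_center in the frame of drawer between -0.006 and 0.006 m and z of long_front_center in the frame of drawer between 0.046 and 0.056 m and x of long_front_center in the frame of drawer between -0.013 and -0.005 m and x of drawer in the frame of long_front_center above 0 m and angle between the x axis of long_front_center and the x axis of drawer, either way round below 0.05 rad and angle between long_front_center's own z axis and vertical below 0.06 rad and contact force between long_front and drawer between 6 and 20 N), for 2.5 s.
At the end, for the whole second after the job is handed in: Still held by the fingers, the long front presses on the drawer's side ends with 6 to 20 N; it stands on the board (height within 4 mm low, 6 mm high), its ends within 6 mm of flush, square within 0.05 rad, upright within 0.06 rad, pull handle outwards (all of step 1 and contact force between the fingers and long_front above 2 N); the arm keeps its last pose, push and grip.
It fails at once if the front is rammed or forced against the drawer with more than 35 N (contact force between long_front and drawer above 35 N).
It fails at once if the shorter front is moved more than 30 mm (distance of short_front_center from where it was at the start of the episode above 0.03 m).
It fails at once if a bystander is moved more than 30 mm (distance of any of screwdriver, screw_jar, tape_measure, glue_bottle, try_square, mug, stapler from where it was at the start of the episode above 0.03 m).
It also fails if it takes over 64 s, if anything falls off the work surface, if the arm or the gripper's body presses on something with over 40 N, if the wrist force passes 120 N, or if a joint passes its speed limit or range.

### The arm

A 7-joint arm with a two-finger parallel gripper is mounted at the origin on the work surface. World frame = base frame: x ahead of the robot, y to its left, z up, the work surface at z = 0. Lengths are in m, angles in rad, forces in N, time in s.
With the tool pointing down it reaches from about 0.4 to 0.875 m from the base axis. Payload 19.3 kg.
Tool frame: the origin (TCP) lies between the finger pads; the fingertips stand 19 mm ahead of it and the grasp point (between the pads) is the TCP; z points along the fingers, y is the direction in which the jaws open and shut (so a half turn about z gives the same grasp; the last joint's range is limited). The gripper opens to 85 mm and grips with 20 to 120 N. Pads are 22 mm wide; open, the fingers measure 114 mm over their backs; the gripper's body (76 mm by 85 mm) begins 54 mm behind the grasp point. The pads swing forward as they close: fully open they stand 13 mm farther back than shut.
Start: joints at [1.169, 0.521, -0.036, 1.599, 0.021, 1.021, -0.113], TCP at [0.204, -0.591, 0.25] pointing down, gripper open.
Joint ranges: [-2.91, 2.91], [-0.3, 2.13], [-1.5, 1.42], [0.17, 2.43], [-1.26, 4.41], [0.16, 1.93], [-2.52, 2.52]. Speed limits (rad/s): [1.89, 1.89, 2.39, 2.39, 3.01, 3.01, 3.01].

### API

Orientations are given as [roll, pitch, yaw] about the fixed x, y, z axes, in that order (R = Rz(yaw) Ry(pitch) Rx(roll)).
In Python, from workcell import status, imaging, bot gives the robot as it stands.
- The arm moves only by the shell command python3 -m handwheel 'ROWS' [FORCE]. ROWS is JSON, a list of rows, each an object with "offset": the shift along the tool's x, y, z in mm, a list of three; "rot": the turn, a rotation vector about the tool's x, y, z in degrees, a list of three; "claw": the opening, from -1 (shut) to 1 (fully open). A call has 1 to 12 rows; each row shifts and turns the commanded pose from where the row before left it, along the tool's axes as they then stand; what a row does not reach is not made up. A row lasts 1/10 s, in which the tool goes at most 50 mm and 8.59 degrees, less where a joint would pass 70% of its speed; a pose out of reach is approached as far as the arm can. A call is refused whole if a number of a shift passes 50 or a number of a turn 8.59, either way. A call with a gripper value outside its range is refused whole. The fingers move at their own pace and stop on an object; FORCE is the grip in N (left out, the last holds). Time passes only in rows, so rows that do not move let the fingers close. It gives the time, the measured TCP pose, the force and the opening at its end, in the units of the state.
- status.observe(): the state, without advancing time (a new reading comes with each control period).
- imaging.grab_frame(name): name is "scene" or "top" or "wrist"; returns a dict with "color" (400x640x3 uint8, red, green, blue), "range_z" (400x640 float32, m along the optical axis (not along the pixel's ray), 0 where there is no reading), "fx", "fy", "cx", "cy" (pixels), "camera_from_world" (4x4, takes a point from world to camera coordinates). Camera axes: x right, y down, z forward; pixel columns grow to the right and rows downward; lengths in m; the calibration is good to about 2 mm. A picture is of the moment at which its call begins.
- bot.job_done(): hands the job in, once; it reports no verdict.
Trained networks look in the newest picture that a camera, given by its name, has taken for a name from the list of things; names that differ only in an ending like _2 or _b are one class to them, and where a whole thing is asked for, a point or a joint stands for the part that bears it (a point fixed in the world has none). Each returns a list of dicts, best first, with "conf" (0 to 1); they miss things now and then, are a little off and sometimes report something else, mostly with a low value. They report only what shows in the picture. A call takes as long as a camera call.
- imaging.regions_of(thing, camera): "region" (400x640 bool, what is visible of it) and "box" ([centre column, centre row, width, height] in pixels, round what is visible of it).
- imaging.mark_of(thing, camera): "uv" ([column, row] in pixels: a listed point, or the origin of a listed thing).
The state is a dict: "clock": time; "qpos": joint angles; "qd": joint speeds; "joint_efforts": joint torques, N m; "position": TCP position; "tool_rot": TCP orientation; "force": force on the tool from outside, world axes, zero at the start; "moment": the same for the moment, N m; "grip_width": finger opening in m.
Only numpy, scipy, OpenCV 4.12 (cv2) and the standard library are available. Lean on these libraries where they do the work, as an engineer would, in place of code of your own. Each camera call takes 0.05 s, during which the arm holds its last target.

## Working session

There is one attempt and no reset: what is moved stays moved. The work goes in short steps, Python scripts to look and compute and a shell command to move; the robot and the scene stay as the last step left them, time stands still between calls to the robot, and variables do not carry over. Pictures are saved under pics/ and viewed, and the job is handed in when it is done.

```bash
mkdir -p pics; ls; python3 - <<'E'
from workcell import status, imaging
import cv2, numpy as np
print(status.observe())
for n in ["scene","top","wrist"]:
    f=imaging.grab_frame(n)
    cv2.imwrite(f"pics/{n}0.png",f["color"][:,:,::-1])
    print(n,f["fx"],f["fy"],f["cx"],f["cy"]);print(np.round(f["camera_from_world"],4).tolist())
E
```

```text
pics
{'clock': 0.0, 'qpos': array([ 1.16881579,  0.52201614, -0.03635967,  1.59997368,  0.02119449,
        1.02109791, -0.11280153]), 'qd': array([ 0.00068909,  0.00064485, -0.00116444,  0.00063239,  0.00078831,
        0.00032434,  0.0008503 ]), 'joint_efforts': array([ 2.25530996e-03, -9.27103114e+01,  1.98106885e+00, -3.69924688e+01,
        1.80457189e-02,  8.30039091e-03,  1.58935836e-05]), 'position': array([ 0.20346785, -0.5906346 ,  0.24973632]), 'tool_rot': array([-3.14048367e+00,  5.77220582e-05,  3.31793539e-01]), 'force': array([-0.25701258,  0.3175454 ,  0.39918996]), 'moment': array([ 0.03024286, -0.02984303, -0.0451844 ]), 'grip_width': 0.08550716585594183}
scene 368.6369874834681 368.6369874834681 323.028473483772 193.59425833558416
[[-0.8243, 0.5661, 0.0074, 0.3798], [0.4196, 0.6196, -0.6633, -0.1794], [-0.38, -0.5437, -0.7483, 1.2724], [0.0, 0.0, 0.0, 1.0]]
top 482.81636524658546 482.81636524658546 319.8697716374069 197.19664618918748
[[-0.019, -0.9998, -0.0077, 0.027], [-0.9951, 0.0197, -0.0969, 0.4978], [0.097, 0.0059, -0.9953, 1.3488], [0.0, 0.0, 0.0, 1.0]]
wrist 326.19948271816185 326.19948271816185 324.0906369711838 201.8937634349868
[[0.326, -0.9454, -0.0003, -0.6243], [-0.899, -0.3101, 0.3093, -0.041], [-0.2925, -0.1006, -0.951, 0.3795], [0.0, 0.0, 0.0, 1.0]]
```

View pics/scene0.png

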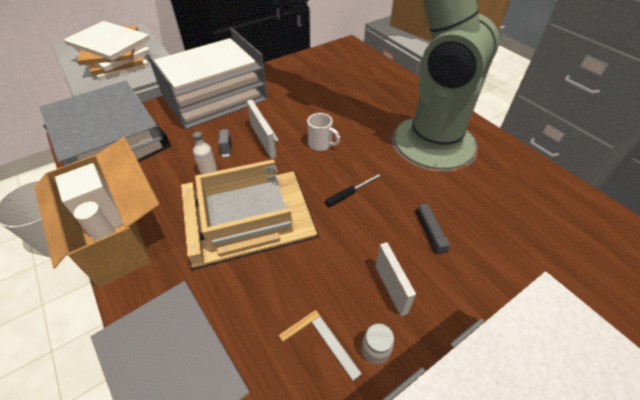

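View pics/top0.png

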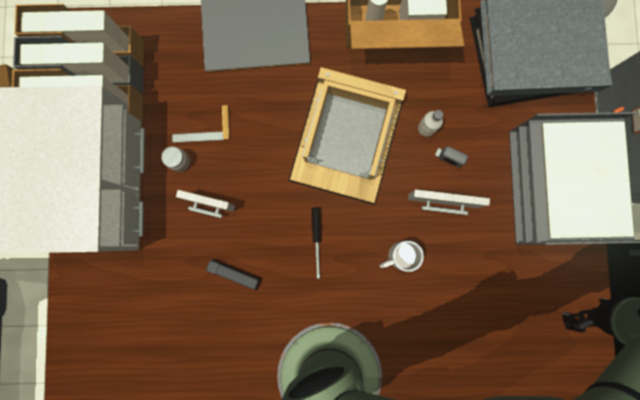

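View pics/wrist0.png

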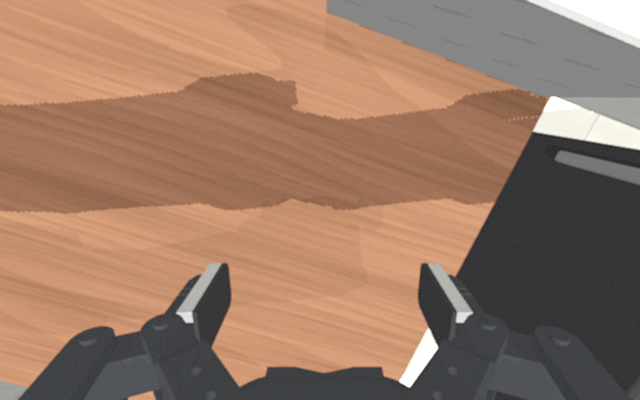

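The top view shows the drawer around (350,130), with its open end facing the robot. The longer front is at right (410–490, 198) and the shorter at left (177–232, 203), both with their pulls toward the robot. The mug is at (405,256), the screwdriver at (318,240), the glue bottle at (431,123) and the tape at (452,157).

```bash
cat > h.py <<'E'
import numpy as np, cv2
from workcell import status, imaging
def cloud(f,mask=None):
    d=f["range_z"]; m=(d>0)
    if mask is not None: m&=mask
    v,u=np.nonzero(m); z=d[v,u]
    pc=np.stack([(u-f["cx"])/f["fx"]*z,(v-f["cy"])/f["fy"]*z,z,np.ones_like(z)],0)
    return (np.linalg.inv(f["camera_from_world"])@pc)[:3].T, u, v
def ray(f,uv):
    T=np.linalg.inv(f["camera_from_world"])
    d=T[:3,:3]@np.array([(uv[0]-f["cx"])/f["fx"],(uv[1]-f["cy"])/f["fy"],1.0]); return T[:3,3],d/np.linalg.norm(d)
def tri(rs):
    A=0;b=0
    for o,d in rs:
        P=np.eye(3)-np.outer(d,d);A=A+P;b=b+P@o
    p=np.linalg.solve(A,b); return p,[np.linalg.norm((np.eye(3)-np.outer(d,d))@(p-o)) for o,d in rs]
E
python3 - <<'E'
from h import *
np.set_printoptions(precision=4,suppress=True)
F={n:imaging.grab_frame(n) for n in("top","scene")}
for t in ["long_front_center","short_front_center","drawer","board","screwdriver","mug","glue_bottle","tape_measure"]:
    rs=[]
    for n in F:
        r=imaging.mark_of(t,n); g=imaging.regions_of(t,n)
        print(t,n,[(round(x["conf"],2),np.round(x["uv"],1)) for x in r[:2]],[(round(x["conf"],2),np.round(x["box"])) for x in g[:2]])
        if r: rs.append(ray(F[n],r[0]["uv"]))
        if g:
            P,_,_=cloud(F[n],g[0]["region"]); print("   cloud lo/hi",np.percentile(P,[2,50,98],axis=0).tolist())
            np.save(f"/tmp/{t}_{n}.npy",P)
    if len(rs)==2: print("  TRI",tri(rs))
E
```

```text
long_front_center top [(0.84, array([443.5, 200.9]))] [(0.84, array([447., 203.,  84.,  25.]))]
   cloud lo/hi [[0.446098898216966, -0.42319379917472666, 0.007268106055027146], [0.4768280499940402, -0.3296754949438978, 0.09453137684728785], [0.49960734010353347, -0.23567217725538486, 0.10472650200057654]]
long_front_center scene [(0.8, array([260.1, 129.2]))] [(0.81, array([262., 130.,  30.,  55.]))]
   cloud lo/hi [[0.46439548122744456, -0.42085208509049493, 0.007513123713391772], [0.49054559304920214, -0.297626255672226, 0.07335016100237168], [0.503751591103421, -0.23439094256442275, 0.10326182092110388]]
  TRI (array([ 0.4831, -0.3296,  0.0501]), [np.float64(0.005354384970537611), np.float64(0.005354384970537653)])
short_front_center top [(0.56, array([205.9, 206.2]))] [(0.69, array([206., 206.,  57.,  24.]))]
   cloud lo/hi [[0.45209779170802883, 0.26744233045746735, 0.0325846155620397], [0.4824299770923488, 0.3331096368980421, 0.09850885234767204], [0.5122299528761035, 0.3985293533674435, 0.10625578798971627]]
short_front_center scene [(0.97, array([391., 274.]))] [(0.77, array(
[... 3996 characters left out ...]
[(0.59, array([451., 157.,  32.,  20.]))]
   cloud lo/hi [[0.5803176546954587, -0.39315324781526567, 0.003955375287069129], [0.6030968532627816, -0.3548178249358066, 0.05642922194967648], [0.6285661295134201, -0.32518667790158057, 0.06457015531057726]]
tape_measure scene [(0.58, array([227.8, 150.3])), (0.39, array([353.7, 192.9]))] [(0.81, array([225., 142.,  12.,  28.]))]
   cloud lo/hi [[0.5614992652535029, -0.4344279578832042, -0.00028224809655275074], [0.6085948429701362, -0.3404713125330663, 0.0478410206376253], [0.6298657302399313, -0.3238280499118337, 0.06283688552892992]]
  TRI (array([ 0.6083, -0.3608, -0.002 ]), [np.float64(0.005748287015177364), np.float64(0.005748287015177232)])
```

```bash
python3 - <<'E'
from h import *
np.set_printoptions(precision=4,suppress=True)
for t in ["long_front_center"]:
  for n in("top","scene"):
    P=np.load(f"/tmp/{t}_{n}.npy"); T=P[P[:,2]>0.09]
    r=cv2.minAreaRect((T[:,:2]*1000).astype(np.float32)); print(t,n,len(T),np.median(T[:,2]),r)
F={n:imaging.grab_frame(n) for n in("top","scene")}
for n in F:
    P,u,v=cloud(F[n]); 
    m=(P[:,0]>.5)&(P[:,0]<.85)&(P[:,1]>-.25)&(P[:,1]<.12)
    R=P[m&(P[:,2]>.095)&(P[:,2]<.112)]
    print(n,"rim",len(R),np.median(R[:,2]),cv2.minAreaRect((R[:,:2]*1000).astype(np.float32)))
    B=P[m&(P[:,2]>.007)&(P[:,2]<.018)]
    print(n,"board",len(B),np.median(B[:,2]),cv2.minAreaRect((B[:,:2]*1000).astype(np.float32)))
# board outline points top
f=F["top"]
c=cv2.resize(f["color"][60:230,270:510],None,fx=3.3,fy=3.3,interpolation=cv2.INTER_CUBIC)
cv2.imwrite("pics/topzoom.png",c[:,:,::-1])
E
```

```text
long_front_center top 481 0.09955296837754468 ((483.4439392089844, -333.22412109375), (197.7532958984375, 19.112220764160156), 81.82015228271484)
long_front_center scene 248 0.1006620455486053 ((482.5547180175781, -329.11749267578125), (196.0825958251953, 19.148357391357422), 81.81830596923828)
top rim 1063 0.10187294316587137 ((658.2525024414062, -124.90414428710938), (335.6009521484375, 228.99070739746094), 71.4586410522461)
top board 2140 0.012296155294404754 ((672.626708984375, -65.18698120117188), (345.1144104003906, 366.0874328613281), 0.03107023425400257)
scene rim 1175 0.10229858364648337 ((656.7811889648438, -122.61898803710938), (328.3188781738281, 228.75413513183594), 72.4361343383789)
scene board 1941 0.013025468088899483 ((650.8495483398438, -105.93907165527344), (348.93212890625, 311.81585693359375), 73.14175415039062)
```

```bash
python3 -c "
import cv2;print(cv2.imread('pics/topzoom.png').shape)"
```

```text
(561, 792, 3)
```

View pics/topzoom.png

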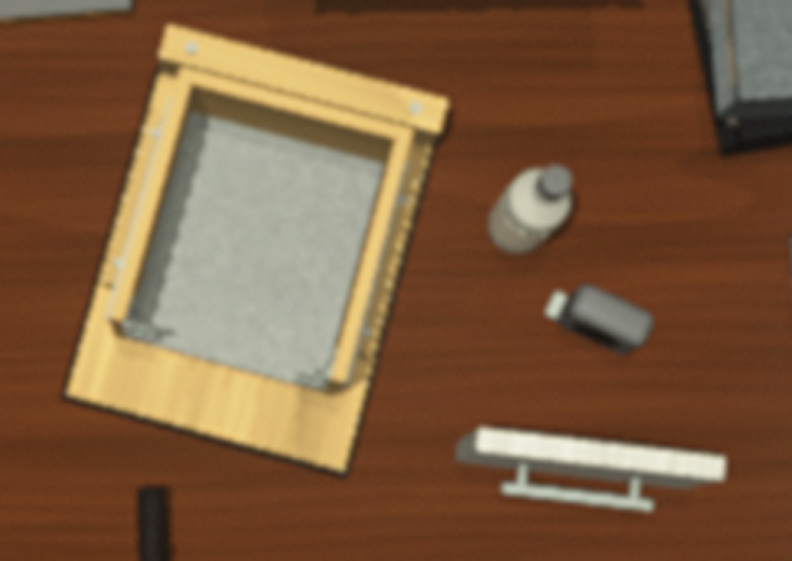

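The drawer is yawed about −17.5° and the front about −8°. The front's centre is near (0.483, −0.331), its top edge at z≈0.100 and its length ≈198 mm, so it is the long one. I'll move over it for a look with the wrist camera.

```bash
python3 -m handwheel '[{"offset":[35,-15.5,0],"rot":[0,0,0],"claw":1},{"offset":[35,-15.5,0],"rot":[0,0,0],"claw":1},{"offset":[35,-15.5,0],"rot":[0,0,0],"claw":1},{"offset":[35,-15.5,0],"rot":[0,0,0],"claw":1},{"offset":[35,-15.5,0],"rot":[0,0,0],"claw":1},{"offset":[35,-15.5,0],"rot":[0,0,0],"claw":1},{"offset":[35,-15.5,0],"rot":[0,0,0],"claw":1},{"offset":[35,-15.5,0],"rot":[0,0,0],"claw":1},{"offset":[35,-15.5,0],"rot":[0,0,0],"claw":1},{"offset":[35,-15.5,0],"rot":[0,0,0],"claw":1}]' 60
python3 -m handwheel '[{"offset":[0,0,0],"rot":[0,0,-7.85],"claw":1},{"offset":[0,0,0],"rot":[0,0,-7.85],"claw":1},{"offset":[0,0,0],"rot":[0,0,-7.85],"claw":1},{"offset":[0,0,0],"rot":[0,0,-7.85],"claw":1},{"offset":[0,0,0],"rot":[0,0,-7.85],"claw":1},{"offset":[0,0,0],"rot":[0,0,-7.85],"claw":1},{"offset":[0,0,0],"rot":[0,0,-7.85],"claw":1},{"offset":[0,0,0],"rot":[0,0,-7.85],"claw":1},{"offset":[0,0,0],"rot":[0,0,0],"claw":1},{"offset":[0,0,0],"rot":[0,0,0],"claw":1}]'
python3 - <<'E'
from h import *
np.set_printoptions(precision=4,suppress=True)
print(status.observe())
f=imaging.grab_frame("wrist");cv2.imwrite("pics/w1.png",f["color"][:,:,::-1])
P,u,v=cloud(f)
m=(P[:,2]>.094)&(P[:,2]<.107)&(P[:,0]>.4)&(P[:,0]<.56)&(P[:,1]<-.2)&(P[:,1]>-.46)
r=cv2.minAreaRect((P[m,:2]*1000).astype(np.float32));print(m.sum(),np.median(P[m,2]),r)
print(imaging.mark_of("long_front_center","wrist"))
g=imaging.regions_of("long_front_center","wrist")
if g:
  Q,_,_=cloud(f,g[0]["region"]);T=Q[Q[:,2]>.094]
  print(g[0]["conf"],cv2.minAreaRect((T[:,:2]*1000).astype(np.float32)))
E
```

```text
clock: 2.95
position: [0.485, -0.3292, 0.2504]
tool_rot: [3.141, -0.0, 0.332]
force: [0.2, -1.1, 0.3]
grip_width: 0.0854
clock: 3.95
position: [0.4839, -0.3305, 0.2503]
tool_rot: [3.142, -0.0, 1.423]
force: [0.6, 0.2, -0.8]
grip_width: 0.0853
{'clock': 3.95, 'qpos': array([ 0.7613,  0.4793, -0.3702,  1.6926,  0.1986,  1.0068,  0.175 ]), 'qd': array([-0.0066, -0.0011,  0.0083,  0.0006, -0.0003, -0.0003, -0.0062]), 'joint_efforts': array([  0.5239, -86.2848,  -5.3319, -36.0035,   0.1104,   0.0213,
         0.706 ]), 'position': array([ 0.4839, -0.3305,  0.2503]), 'tool_rot': array([ 3.1415, -0.0001,  1.4233]), 'force': array([ 0.6465,  0.1836, -0.776 ]), 'moment': array([ 0.0179,  0.0196, -0.0067]), 'grip_width': 0.08525728850724519}
4527 0.09993575678431477 ((483.9175109863281, -336.8185119628906), (199.1785888671875, 18.003381729125977), 82.0294418334961)
[]
0.84 ((483.8519592285156, -336.55645751953125), (198.67141723632812, 17.842288970947266), 82.1949691772461)
```

View pics/w1.png

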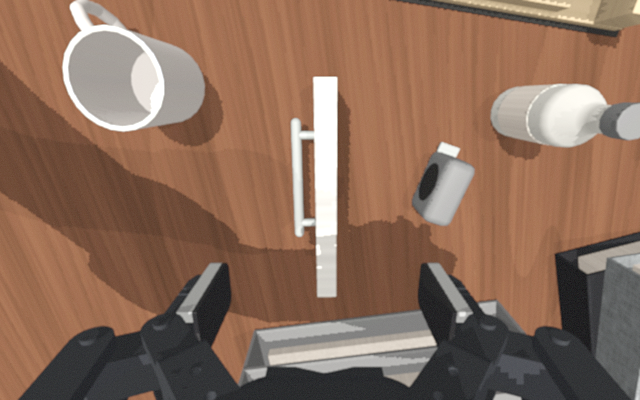

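The wrist view shows the front at columns 315–337, rows 78–297. Its centre is (0.484, −0.337), its top at 0.100, its size 199×18 mm and its long axis at 82°. This agrees with the other views within a few mm. Descending with the TCP 28 mm below the top edge.

```bash
python3 -m handwheel '[{"offset":[-5,0,10],"rot":[0,0,-0.5],"claw":1},{"offset":[0,0,28],"rot":[0,0,0],"claw":1},{"offset":[0,0,28],"rot":[0,0,0],"claw":1},{"offset":[0,0,28],"rot":[0,0,0],"claw":1},{"offset":[0,0,28],"rot":[0,0,0],"claw":1},{"offset":[0,0,28],"rot":[0,0,0],"claw":1},{"offset":[0,0,28],"rot":[0,0,0],"claw":1},{"offset":[0,0,0],"rot":[0,0,0],"claw":1},{"offset":[0,0,0],"rot":[0,0,0],"claw":1}]' 60
python3 - <<'E'
from h import *
f=imaging.grab_frame("wrist");cv2.imwrite("pics/w2.png",f["color"][:,:,::-1])
E
```

```text
clock: 5.0
position: [0.4832, -0.3353, 0.0723]
tool_rot: [-3.141, -0.0, 1.436]
force: [-0.1, 0.2, -0.3]
grip_width: 0.0855
```

View pics/w2.png

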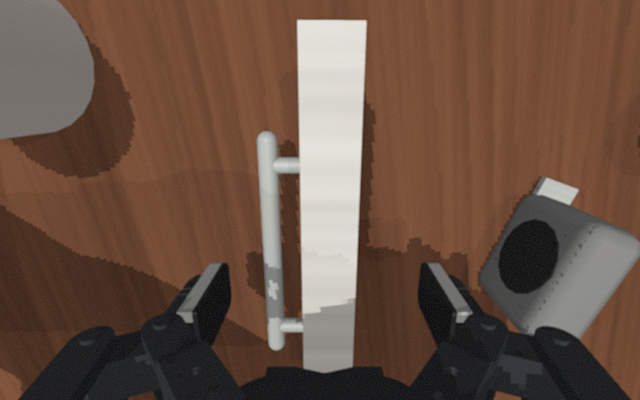

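The board runs between the open fingers at columns 300–365. The finger midline is near 324, and the tape and mug are clear. Closing.

```bash
python3 -m handwheel '[{"offset":[0,0,0],"rot":[0,0,0],"claw":-1},{"offset":[0,0,0],"rot":[0,0,0],"claw":-1},{"offset":[0,0,0],"rot":[0,0,0],"claw":-1},{"offset":[0,0,0],"rot":[0,0,0],"claw":-1},{"offset":[0,0,0],"rot":[0,0,0],"claw":-1},{"offset":[0,0,0],"rot":[0,0,0],"claw":-1},{"offset":[0,0,0],"rot":[0,0,0],"claw":-1},{"offset":[0,0,0],"rot":[0,0,0],"claw":-1},{"offset":[0,0,0],"rot":[0,0,0],"claw":-1},{"offset":[0,0,0],"rot":[0,0,0],"claw":-1}]' 70
python3 -m handwheel '[{"offset":[0,0,-10],"rot":[0,0,0],"claw":-1},{"offset":[0,0,-25],"rot":[0,0,0],"claw":-1},{"offset":[0,0,-25],"rot":[0,0,0],"claw":-1},{"offset":[0,0,-25],"rot":[0,0,0],"claw":-1},{"offset":[0,0,-25],"rot":[0,0,0],"claw":-1},{"offset":[0,0,-25],"rot":[0,0,0],"claw":-1},{"offset":[0,0,-25],"rot":[0,0,0],"claw":-1},{"offset":[0,0,-20],"rot":[0,0,0],"claw":-1},{"offset":[0,0,0],"rot":[0,0,0],"claw":-1},{"offset":[0,0,0],"rot":[0,0,0],"claw":-1}]'
python3 - <<'E'
from h import *
np.set_printoptions(precision=4,suppress=True)
f=imaging.grab_frame("wrist");cv2.imwrite("pics/w3.png",f["color"][:,:,::-1])
s=imaging.grab_frame("scene");cv2.imwrite("pics/s3.png",s["color"][:,:,::-1])
print(status.observe())
E
```

```text
clock: 6.05
position: [0.4834, -0.3354, 0.0726]
tool_rot: [3.141, 0.0, 1.436]
force: [-0.8, 1.2, 6.6]
grip_width: 0.0176
clock: 7.05
position: [0.483, -0.3352, 0.2522]
tool_rot: [3.142, 0.0, 1.437]
force: [-0.6, 0.6, -3.2]
grip_width: 0.0173
{'clock': 7.15, 'qpos': array([ 0.7716,  0.4822, -0.375 ,  1.6857,  0.2012,  1.0135,  0.1941]), 'qd': array([-0.001 ,  0.006 , -0.0014, -0.0017,  0.002 ,  0.0032,  0.0001]), 'joint_efforts': array([  0.0688, -89.8132,  -5.1923, -37.5127,   0.0139,   0.0167,
         0.0049]), 'position': array([ 0.4828, -0.3351,  0.2513]), 'tool_rot': array([-3.1401, -0.0007,  1.4366]), 'force': array([-0.2068, -0.1894, -3.118 ]), 'moment': array([ 0.0001,  0.0046, -0.0055]), 'grip_width': 0.017473964543364855}
```

View pics/w3.png

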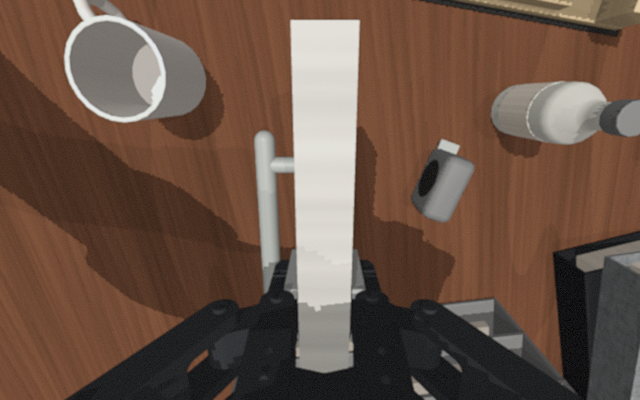

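View pics/s3.png

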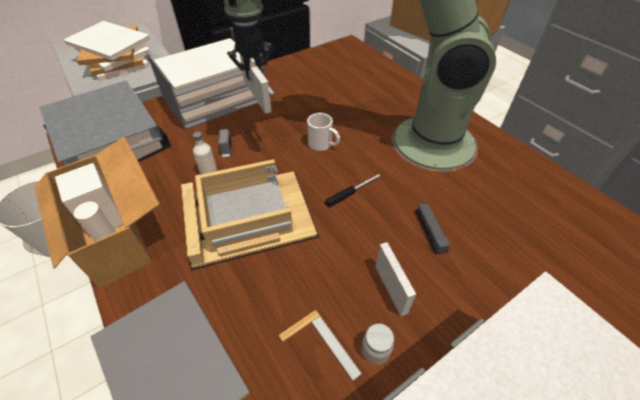

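The front is held with the pull outward and weighs about 3.1 N. Carrying it to a viewing position in front of the drawer.

```bash
python3 -m handwheel '[{"offset":[20,-3,0],"rot":[0,0,0],"claw":-1},{"offset":[33,-4.5,0],"rot":[0,0,0],"claw":-1},{"offset":[33,-4.5,0],"rot":[0,0,0],"claw":-1},{"offset":[33,-4.5,0],"rot":[0,0,0],"claw":-1},{"offset":[33,-4.5,0],"rot":[0,0,0],"claw":-1},{"offset":[33,-4.5,0],"rot":[0,0,0],"claw":-1},{"offset":[33,-4.5,0],"rot":[0,0,0],"claw":-1},{"offset":[33,-4.5,0],"rot":[0,0,0],"claw":-1},{"offset":[33,-4.5,0],"rot":[0,0,0],"claw":-1},{"offset":[33,-4.5,0],"rot":[0,0,0],"claw":-1}]'
python3 -m handwheel '[{"offset":[0,0,0],"rot":[0,0,3.3],"claw":-1},{"offset":[0,0,0],"rot":[0,0,3.3],"claw":-1},{"offset":[0,0,0],"rot":[0,0,3.2],"claw":-1},{"offset":[0,0,0],"rot":[0,0,0],"claw":-1},{"offset":[0,0,0],"rot":[0,0,0],"claw":-1},{"offset":[0,0,0],"rot":[0,0,0],"claw":-1}]'
cat >> h.py <<'E'
from scipy.spatial.transform import Rotation as R
def tool(s):
    return R.from_euler("xyz",s["tool_rot"]).as_matrix(), np.array(s["position"])
E
python3 - <<'E'
from h import *
np.set_printoptions(precision=4,suppress=True)
f=imaging.grab_frame("wrist");cv2.imwrite("pics/w4.png",f["color"][:,:,::-1])
s=status.observe();print(s["clock"],s["position"],s["tool_rot"],s["force"])
P,u,v=cloud(f); np.savez("/tmp/w4.npz",P=P,u=u,v=v,color=f["color"])
Rm,p=tool(s)
L=(P-p)@Rm
m=(abs(L[:,1])<.02)&(L[:,2]>-.04)&(L[:,2]<-.015)&(abs(L[:,0])<.13)
print("front top in tool",np.percentile(L[m],[1,50,99],axis=0),cv2.minAreaRect((L[m,:2]*1000).astype(np.float32)))
m=(P[:,2]>.096)&(P[:,2]<.108)&(P[:,0]>.5)
print("rim",m.sum(),np.percentile(P[m],[1,50,99],axis=0))
np.save("/tmp/rim.npy",P[m])
E
```

```text
clock: 8.15
position: [0.482, -0.0141, 0.2515]
tool_rot: [-3.14, 0.0, 1.437]
force: [0.5, 0.4, -2.1]
grip_width: 0.0171
clock: 8.75
position: [0.4825, -0.0154, 0.252]
tool_rot: [-3.141, 0.0, 1.267]
force: [-0.7, 0.1, -1.8]
grip_width: 0.0171
8.8 [ 0.4825 -0.0154  0.2521] [-3.1411  0.      1.2665] [-0.1378  0.2408 -2.8446]
front top in tool [[-0.0156 -0.0178 -0.0381]
 [ 0.0472 -0.0007 -0.0273]
 [ 0.0974  0.0178 -0.0183]] ((39.61369323730469, -3.7843456268310547), (39.75872802734375, 117.67060852050781), 82.1903305053711)
rim 7293 [[ 0.552  -0.3004  0.0964]
 [ 0.673  -0.1285  0.1019]
 [ 0.7431  0.0565  0.1068]]
```

View pics/w4.png

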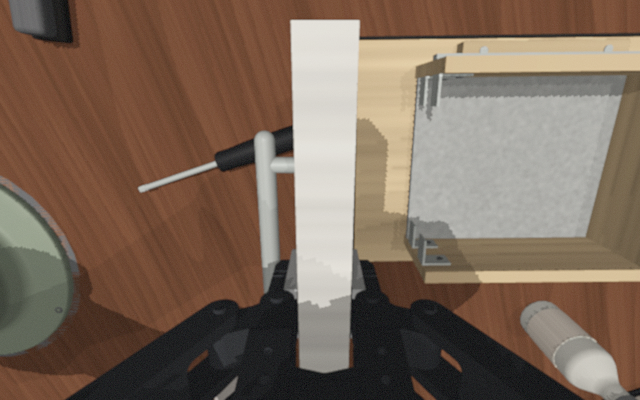

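The wrist view shows the front at columns 290–358, its visible end at row 20. The drawer's side rims are at rows 55–75 and 265–280, with the open end at columns ~415–435. Fitting all of these.

```bash
cat >> h.py <<'E'
def drawer_fit(P,o=np.array([.5664,-.0395]),yaw=np.radians(-17.5),zr=(.097,.107)):
    """side rims -> side lines, yaw, ends"""
    c,s_=np.cos(yaw),np.sin(yaw); M=np.array([[c,s_],[-s_,c]])
    m=(P[:,2]>zr[0])&(P[:,2]<zr[1]); Q=(P[m,:2]-o)@M.T
    out={}
    for n,sg in(("L",1),("R",-1)):
        k=(Q[:,0]>.0)&(Q[:,0]<.19)&(sg*Q[:,1]>.082)&(sg*Q[:,1]<.108)
        q=Q[k]; 
        if len(q)<20: out[n]=len(q);continue
        a=np.polyfit(q[:,0],q[:,1],1); k2=(sg*Q[:,1]>.085)&(sg*Q[:,1]<.105)&(Q[:,0]>-.03)&(Q[:,0]<.05)
        r=q[:,1]-np.polyval(a,q[:,0])
        out[n]=dict(n=len(q),slope_deg=np.degrees(np.arctan(a[0])),y0=a[1],w=np.percentile(r,[2,98]),end_x=np.sort(Q[k2,0])[[0,3,8,20]] if k2.sum()>20 else None,z=np.median(P[m][k][:,2]))
    return out
def front_fit(P,Rm,p):
    L=(P-p)@Rm
    m=(abs(L[:,1])<.014)&(L[:,2]>-.034)&(L[:,2]<-.022)&(L[:,0]>.035)&(L[:,0]<.12)
    q=L[m];a=np.polyfit(q[:,0],q[:,1],1);r=q[:,1]-np.polyval(a,q[:,0])
    return dict(n=len(q),slope=np.degrees(np.arctan(a[0])),y0=a[1],w=np.percentile(r,[1,99]),xmax=np.sort(q[:,0])[[-1,-10,-40]],z=np.median(q[:,2]),tilt=np.degrees(np.arctan(np.polyfit(q[:,0],q[:,2],1)[0])))
E
python3 - <<'E'
from h import *
np.set_printoptions(precision=4,suppress=True)
d=np.load("/tmp/w4.npz");s=status.observe()
print(front_fit(d["P"],*tool(s)))
print(drawer_fit(d["P"]))
for n in("top","scene"):
    f=imaging.grab_frame(n);P,_,_=cloud(f);print(n,drawer_fit(P))
E
```

```text
{'n': 13667, 'slope': np.float64(0.10167574559859573), 'y0': np.float64(-0.0008788516794617354), 'w': array([-0.0088,  0.0088]), 'xmax': array([0.0985, 0.0982, 0.0981]), 'z': np.float64(-0.027289947721386924), 'tilt': np.float64(0.039620111421583386)}
{'L': {'n': 3315, 'slope_deg': np.float64(0.580918902758856), 'y0': np.float64(0.10081182409394453), 'w': array([-0.0058,  0.0058]), 'end_x': array([0.0056, 0.0058, 0.0059, 0.0062]), 'z': np.float64(0.10199076037497823)}, 'R': {'n': 1740, 'slope_deg': np.float64(0.3699114071798595), 'y0': np.float64(-0.08759999822335102), 'w': array([-0.005 ,  0.0049]), 'end_x': array([0.0084, 0.0086, 0.0087, 0.0094]), 'z': np.float64(0.10204136653389462)}}
top {'L': {'n': 220, 'slope_deg': np.float64(0.14444307917422344), 'y0': np.float64(0.10256430998882153), 'w': array([-0.0052,  0.005 ]), 'end_x': array([0.0209, 0.0249, 0.0296, 0.0396]), 'z': np.float64(0.10224223235261709)}, 'R': {'n': 166, 'slope_deg': np.float64(0.5386684384920479), 'y0': np.float64(-0.08707313561968871), 'w': array([-0.0039,  0.0041]), 'end_x': array([0.0222, 0.027 , 0.0344, 0.0495]), 'z': np.float64(0.10228098656590945)}}
scene {'L': {'n': 296, 'slope_deg': np.float64(-0.09931079438960959), 'y0': np.float64(0.10278289726534762), 'w': array([-0.0063,  0.0052]), 'end_x': array([0.0042, 0.0065, 0.0104, 0.0201]), 'z': np.float64(0.10249291245676251)}, 'R': {'n': 160, 'slope_deg': np.float64(0.4329506717225502), 'y0': np.float64(-0.08722877735536033), 'w': array([-0.006 ,  0.0044]), 'end_x': array([0.0067, 0.0146, 0.0209, 0.0415]), 'z': np.float64(0.10284184834942128)}}
```

```bash
python3 - <<'E'
from h import *
np.set_printoptions(precision=4,suppress=True)
d=np.load("/tmp/w4.npz")
o=np.array([.5664,-.0395]);y=np.radians(-17.5)
ex=lambda y:np.array([np.cos(y),np.sin(y)]);ey=lambda y:np.array([-np.sin(y),np.cos(y)])
o=o+.007*ex(y)+.0067*ey(y);y=np.radians(-16.9)
for i in range(3):
    r=drawer_fit(d["P"],o,y);L,Rr=r["L"],r["R"]
    print(np.degrees(y),o,r)
    dx=(L["end_x"][2]+Rr["end_x"][2])/2;dy=(L["y0"]+Rr["y0"])/2
    o=o+dx*ex(y)+dy*ey(y); y=y+np.radians((L["slope_deg"]+Rr["slope_deg"])/2)
print("drawer",o,np.degrees(y))
s=status.observe();Rm,p=tool(s)
c=(p+Rm@np.array([-.0015,-.0009,0]))[:2]-o
print("front centre in drawer frame now",c@ex(y),c@ey(y),"tool yaw err deg",np.degrees(s["tool_rot"][2])-90-np.degrees(y))
f=imaging.grab_frame("wrist")
B,_,_=cloud(f);q=(B[:,:2]-o);q=np.stack([q@ex(y),q@ey(y)],1)
k=(q[:,0]>-.05)&(q[:,0]<-.01)&(abs(q[:,1])<.11)&(B[:,2]<.03);print("board z",np.median(B[k,2]))
E
```

```text
-16.9 [ 0.5751 -0.0352] {'L': {'n': 3328, 'slope_deg': np.float64(0.0707208827856641), 'y0': np.float64(0.09412917588449198), 'w': array([-0.0058,  0.0059]), 'end_x': array([-0.0004, -0.0002, -0.0001,  0.0001]), 'z': np.float64(0.1019958752714262)}, 'R': {'n': 2768, 'slope_deg': np.float64(0.236766677807872), 'y0': np.float64(-0.09270713719184043), 'w': array([-0.007 ,  0.0053]), 'end_x': array([0.0004, 0.0005, 0.0006, 0.0008]), 'z': np.float64(0.10190875893641585)}}
-16.74625621970323 [ 0.5755 -0.0346] {'L': {'n': 3330, 'slope_deg': np.float64(-0.0875175379469097), 'y0': np.float64(0.09342674477123394), 'w': array([-0.0058,  0.0059]), 'end_x': array([-0.0004, -0.0002, -0.0001,  0.0002]), 'z': np.float64(0.10199431443056955)}, 'R': {'n': 2772, 'slope_deg': np.float64(0.09280679461521678), 'y0': np.float64(-0.09342958291504139), 'w': array([-0.007 ,  0.0053]), 'end_x': array([-0.0001,  0.    ,  0.0001,  0.0004]), 'z': np.float64(0.10190987941424781)}}
-16.743611591369078 [ 0.5755 -0.0346] {'L': {'n': 3332, 'slope_deg': np.float64(-0.08744055122850997), 'y0': np.float64(0.09342343983276345), 'w': array([-0.0058,  0.0059]), 'end_x': array([-0.0003, -0.0002, -0.0001,  0.0002]), 'z': np.float64(0.10199341784885343)}, 'R': {'n': 2772, 'slope_deg': np.float64(0.09017571981421035), 'y0': np.float64(-0.09342819024684425), 'w': array([-0.007 ,  0.0053]), 'end_x': array([-0.0001,  0.    ,  0.0001,  0.0004]), 'z': np.float64(0.10190987941424781)}}
drawer [ 0.5755 -0.0346] -16.742244007076227
front centre in drawer frame now -0.0954315939458079 -0.009875529896747512 tool yaw err deg -0.7230463413521129
board z 0.011918930950580858
```

The fit holds together: side spacing 187 mm, rim z 0.102, board top 0.0119. Drawer origin is (0.5755, −0.0346), yaw −16.7°. Correcting y by +10 mm and yaw by 0.7°, then going down in front of the opening.

```bash
python3 -m handwheel '[{"offset":[5,12,0],"rot":[0,0,-0.7],"claw":-1},{"offset":[5,20,0],"rot":[0,0,0],"claw":-1},{"offset":[0,13,10],"rot":[0,0,0],"claw":-1},{"offset":[0,0,28],"rot":[0,0,0],"claw":-1},{"offset":[0,0,28],"rot":[0,0,0],"claw":-1},{"offset":[0,0,28],"rot":[0,0,0],"claw":-1},{"offset":[0,0,28],"rot":[0,0,0],"claw":-1},{"offset":[0,0,28],"rot":[0,0,0],"claw":-1},{"offset":[0,0,0],"rot":[0,0,0],"claw":-1},{"offset":[0,0,0],"rot":[0,0,0],"claw":-1},{"offset":[0,0,0],"rot":[0,0,0],"claw":-1}]'
cat > chk.py <<'E'
from h import *
import sys
np.set_printoptions(precision=4,suppress=True)
f=imaging.grab_frame("wrist");s=status.observe();cv2.imwrite(f"pics/{sys.argv[1]}.png",f["color"][:,:,::-1])
P,_,_=cloud(f);Rm,p=tool(s)
o=np.array([.5755,-.0346]);y=np.radians(-16.74);ex=np.array([np.cos(y),np.sin(y)]);ey=np.array([-ex[1],ex[0]])
print(s["clock"],p,s["tool_rot"],"force along drawer x,y,z:",s["force"][:2]@ex,s["force"][:2]@ey,s["force"][2])
print(front_fit(P,Rm,p))
c=(p+Rm@np.array([-.0015,-.0009,0]))[:2]-o
print("front centre in drawer",c@ex,c@ey,"bottom z over board",p[2]-.0727-.012,"yaw err",np.degrees(s["tool_rot"][2])-90+16.74)
print(drawer_fit(P,o,y))
E
python3 chk.py w5
```

```text
clock: 10.05
position: [0.5294, -0.0189, 0.1037]
tool_rot: [3.14, -0.001, 1.278]
force: [0.7, 1.3, -2.0]
grip_width: 0.0173
10.1 [ 0.5294 -0.019   0.1038] [ 3.1396 -0.0006  1.2776] force along drawer x,y,z: 0.09775926836091431 -0.277606462640934 -2.561139365651029
{'n': 13654, 'slope': np.float64(0.047258135576909076), 'y0': np.float64(-0.0008321289198563735), 'w': array([-0.0088,  0.0088]), 'xmax': array([0.0985, 0.0983, 0.0981]), 'z': np.float64(-0.02733330875110806), 'tilt': np.float64(0.05513126906337137)}
front centre in drawer -0.04957629410560752 0.00019475114509108423 bottom z over board 0.019056698229592283 yaw err -0.05869229161902112
{'L': {'n': 6506, 'slope_deg': np.float64(-0.39472314461448266), 'y0': np.float64(0.09343967826416501), 'w': array([-0.0058,  0.0057]), 'end_x': array([-0.0009, -0.0007, -0.0006, -0.0005]), 'z': np.float64(0.10201343296119393)}, 'R': 0}
```

View pics/w5.png

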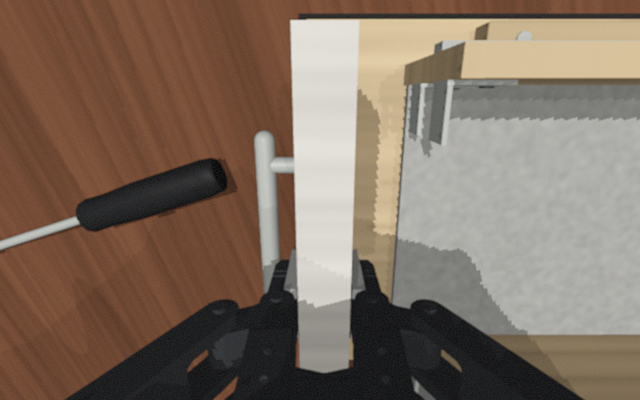

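The front is centred (y≈0.2 mm) and square (0.06°), with its bottom 19 mm above the board. Lowering to ~1.5 mm clearance and closing most of the 40 mm gap.

```bash
python3 -m handwheel '[{"offset":[0,0,9],"rot":[0,0,0],"claw":-1},{"offset":[0,0,8.5],"rot":[0,0,0],"claw":-1},{"offset":[0,8,0],"rot":[0,0,0],"claw":-1},{"offset":[0,10,0],"rot":[0,0,0],"claw":-1},{"offset":[0,8,0],"rot":[0,0,0],"claw":-1},{"offset":[0,5,0],"rot":[0,0,0],"claw":-1},{"offset":[0,3,0],"rot":[0,0,0],"claw":-1},{"offset":[0,1,0],"rot":[0,0,0],"claw":-1},{"offset":[0,0,0],"rot":[0,0,0],"claw":-1},{"offset":[0,0,0],"rot":[0,0,0],"claw":-1}]'
python3 chk.py w6
```

```text
clock: 11.1
position: [0.5619, -0.029, 0.0848]
tool_rot: [-3.141, 0.0, 1.278]
force: [0.4, 0.6, -2.4]
grip_width: 0.0172
11.15 [ 0.5619 -0.0289  0.0848] [-3.1415  0.      1.2779] force along drawer x,y,z: -0.4101215333057317 0.15010247271541713 -2.4735955311997735
{'n': 13848, 'slope': np.float64(0.014610739834720048), 'y0': np.float64(-0.0007723388455221391), 'w': array([-0.0088,  0.0088]), 'xmax': array([0.0987, 0.0984, 0.0982]), 'z': np.float64(-0.028023373078583234), 'tilt': np.float64(-0.005754219977890192)}
front centre in drawer -0.01554483784687785 8.026960717794795e-06 bottom z over board 0.00014062286911636565 yaw err -0.04240576428827225
{'L': {'n': 11882, 'slope_deg': np.float64(-0.2118684478598549), 'y0': np.float64(0.09341312422580252), 'w': array([-0.0059,  0.0059]), 'end_x': array([-0.0006, -0.0004, -0.0004, -0.0003]), 'z': np.float64(0.10199920710161511)}, 'R': 0}
```

View pics/w6.png

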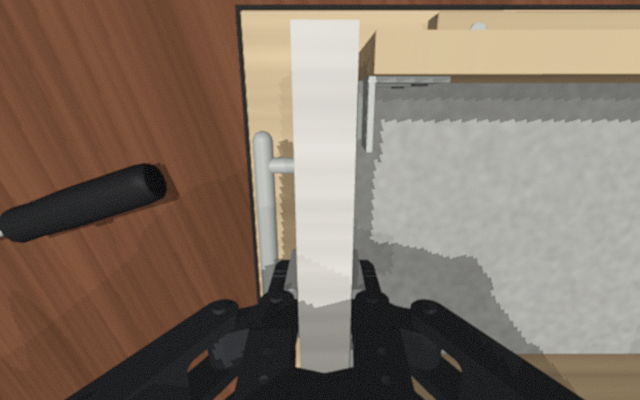

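The gap is ≈6 mm, with the ends flush to within 1 mm. Raising 1 mm to keep clear of the board, then closing slowly.

```bash
python3 -m handwheel '[{"offset":[0,0,-1],"rot":[0,0,0],"claw":-1},{"offset":[0,1,0],"rot":[0,0,0],"claw":-1},{"offset":[0,1,0],"rot":[0,0,0],"claw":-1},{"offset":[0,1,0],"rot":[0,0,0],"claw":-1},{"offset":[0,1,0],"rot":[0,0,0],"claw":-1},{"offset":[0,1,0],"rot":[0,0,0],"claw":-1},{"offset":[0,0.5,0],"rot":[0,0,0],"claw":-1},{"offset":[0,0,0],"rot":[0,0,0],"claw":-1},{"offset":[0,0,0],"rot":[0,0,0],"claw":-1}]'
python3 chk.py w7
```

```text
clock: 12.05
position: [0.5673, -0.0306, 0.0858]
tool_rot: [-3.141, -0.0, 1.278]
force: [0.0, 0.2, -2.5]
grip_width: 0.0171
12.1 [ 0.5673 -0.0306  0.0858] [-3.1415 -0.      1.2777] force along drawer x,y,z: -0.5247797294345146 0.05752186869203606 -2.5600775080635425
{'n': 13867, 'slope': np.float64(-0.005435270303973709), 'y0': np.float64(-0.0007201252108693334), 'w': array([-0.0088,  0.0088]), 'xmax': array([0.0987, 0.0984, 0.0982]), 'z': np.float64(-0.028077038711711806), 'tilt': np.float64(-0.01967207015525488)}
front centre in drawer -0.009877695819833606 -5.212635326990384e-05 bottom z over board 0.001075983375522404 yaw err -0.05370035583247201
{'L': {'n': 12505, 'slope_deg': np.float64(-0.1629397919486436), 'y0': np.float64(0.09329773741563493), 'w': array([-0.0059,  0.0058]), 'end_x': array([0.0005, 0.0005, 0.0006, 0.0006]), 'z': np.float64(0.10201316011343822)}, 'R': 0}
```

```bash
python3 -m handwheel '[{"offset":[0,0.7,0],"rot":[0,0,0],"claw":-1},{"offset":[0,0.7,0],"rot":[0,0,0],"claw":-1},{"offset":[0,0.6,0],"rot":[0,0,0],"claw":-1},{"offset":[0,0,0],"rot":[0,0,0],"claw":-1},{"offset":[0,0,0],"rot":[0,0,0],"claw":-1},{"offset":[0,0,0],"rot":[0,0,0],"claw":-1}]'
python3 chk.py w8
```

```text
clock: 12.7
position: [0.569, -0.0311, 0.0857]
tool_rot: [-3.141, 0.0, 1.278]
force: [-5.2, 2.2, 0.9]
grip_width: 0.0172
12.75 [ 0.569  -0.0312  0.0857] [-3.1411  0.0001  1.2778] force along drawer x,y,z: -4.6252400813752175 -0.7684975413082044 0.4121410963745627
{'n': 13886, 'slope': np.float64(-0.06428848016585564), 'y0': np.float64(-0.0007430944471772549), 'w': array([-0.0088,  0.0088]), 'xmax': array([0.0986, 0.0984, 0.0982]), 'z': np.float64(-0.028091341363625604), 'tilt': np.float64(-0.05325887630400707)}
front centre in drawer -0.00808680931297422 -6.537695478899829e-05 bottom z over board 0.0010425781116369486 yaw err -0.047219186369058974
{'L': {'n': 12519, 'slope_deg': np.float64(-0.16446365844836802), 'y0': np.float64(0.09330046670978079), 'w': array([-0.0059,  0.0058]), 'end_x': array([0.0021, 0.0022, 0.0023, 0.0023]), 'z': np.float64(0.10199959835215962)}, 'R': 0}
```

Contact at 4.6 N. Stiffness is about 4 N/mm, so advancing ~1.9 mm more.

```bash
python3 -m handwheel '[{"offset":[0,0.5,0],"rot":[0,0,0],"claw":-1},{"offset":[0,0.5,0],"rot":[0,0,0],"claw":-1},{"offset":[0,0.5,0],"rot":[0,0,0],"claw":-1},{"offset":[0,0.4,0],"rot":[0,0,0],"claw":-1},{"offset":[0,0,0],"rot":[0,0,0],"claw":-1},{"offset":[0,0,0],"rot":[0,0,0],"claw":-1},{"offset":[0,0,0],"rot":[0,0,0],"claw":-1}]'
python3 chk.py w9
```

```text
clock: 13.45
position: [0.5703, -0.0315, 0.0857]
tool_rot: [-3.14, 0.0, 1.278]
force: [-9.4, 1.9, 4.5]
grip_width: 0.0174
13.5 [ 0.5703 -0.0315  0.0857] [-3.1401  0.0004  1.2779] force along drawer x,y,z: -9.47042961256463 -0.5470485519451602 3.134236216650822
{'n': 13872, 'slope': np.float64(-0.09729114354860308), 'y0': np.float64(-0.0007418600825168731), 'w': array([-0.0088,  0.0088]), 'xmax': array([0.0985, 0.0983, 0.0982]), 'z': np.float64(-0.02812718298106846), 'tilt': np.float64(-0.06458236197032992)}
front centre in drawer -0.006739371227683945 -7.02612831509245e-05 bottom z over board 0.0010319567692354085 yaw err -0.042111095646912844
{'L': {'n': 12509, 'slope_deg': np.float64(-0.1804434986722658), 'y0': np.float64(0.09331774727803263), 'w': array([-0.0059,  0.0058]), 'end_x': array([0.0034, 0.0035, 0.0035, 0.0037]), 'z': np.float64(0.10200259488373482)}, 'R': 0}
```

The push is 9.5 N, but an upward force is building too, meaning the front bears or rubs a little. I'll lift it slightly and advance a bit.

```bash
python3 -m handwheel '[{"offset":[0,0,-0.4],"rot":[0,0,0],"claw":-1},{"offset":[0,0.4,-0.4],"rot":[0,0,0],"claw":-1},{"offset":[0,0,0],"rot":[0,0,0],"claw":-1},{"offset":[0,0,0],"rot":[0,0,0],"claw":-1},{"offset":[0,0,0],"rot":[0,0,0],"claw":-1}]'
python3 chk.py w10
```

```text
clock: 14.0
position: [0.5701, -0.0315, 0.0859]
tool_rot: [-3.139, 0.001, 1.278]
force: [-8.8, 3.2, -5.3]
grip_width: 0.0174
14.05 [ 0.5701 -0.0315  0.0859] [-3.1387  0.0005  1.2781] force along drawer x,y,z: -8.071025091929055 0.6763345645225125 -5.490483899086283
{'n': 13885, 'slope': np.float64(-0.04311612993481789), 'y0': np.float64(-0.0007954997015901244), 'w': array([-0.0088,  0.0088]), 'xmax': array([0.0985, 0.0983, 0.0982]), 'z': np.float64(-0.02808810845060684), 'tilt': np.float64(-0.05221412139632205)}
front centre in drawer -0.006953453808307478 -8.605873520286385e-05 bottom z over board 0.0011725515177883304 yaw err -0.03284301004380197
{'L': {'n': 12480, 'slope_deg': np.float64(-0.19384694065301109), 'y0': np.float64(0.09333262618091052), 'w': array([-0.0059,  0.0058]), 'end_x': array([0.0032, 0.0033, 0.0034, 0.0035]), 'z': np.float64(0.10200293860707618)}, 'R': 0}
```

The vertical force flips with a tiny lift, so it comes from sticking friction at the drawer ends. The front is clear of the board. Pushing on to about 12 N.

```bash
python3 -m handwheel '[{"offset":[0,0.4,0.1],"rot":[0,0,0],"claw":-1},{"offset":[0,0.4,0.1],"rot":[0,0,0],"claw":-1},{"offset":[0,0.4,0],"rot":[0,0,0],"claw":-1},{"offset":[0,0.3,0],"rot":[0,0,0],"claw":-1},{"offset":[0,0,0],"rot":[0,0,0],"claw":-1},{"offset":[0,0,0],"rot":[0,0,0],"claw":-1},{"offset":[0,0,0],"rot":[0,0,0],"claw":-1}]'
python3 chk.py w11
```

```text
clock: 14.75
position: [0.5713, -0.0318, 0.0858]
tool_rot: [-3.138, 0.001, 1.278]
force: [-12.7, 3.6, 0.3]
grip_width: 0.0174
14.8 [ 0.5712 -0.0318  0.0858] [-3.1382  0.0008  1.2782] force along drawer x,y,z: -12.652714149442813 -0.31474837196477035 0.09005502895944437
{'n': 13882, 'slope': np.float64(-0.042491843875220696), 'y0': np.float64(-0.00081669549588214), 'w': array([-0.0088,  0.0088]), 'xmax': array([0.0985, 0.0984, 0.0982]), 'z': np.float64(-0.028146086824565045), 'tilt': np.float64(-0.07110944600467096)}
front centre in drawer -0.005775776968067186 -8.133519987552747e-05 bottom z over board 0.0011022896977145973 yaw err -0.02610762949201373
{'L': {'n': 12489, 'slope_deg': np.float64(-0.18839030132337087), 'y0': np.float64(0.09332867250451038), 'w': array([-0.0059,  0.0058]), 'end_x': array([0.0044, 0.0045, 0.0046, 0.0047]), 'z': np.float64(0.10200575921787988)}, 'R': 0}
```

The push is 12.7 N, with the drawer displaced about 3.3 mm, which agrees at 4 N/mm. Holding for over three seconds.

```bash
H='x'; for i in 1 2 3; do python3 -m handwheel '[{"offset":[0,0,0],"rot":[0,0,0],"claw":-1},{"offset":[0,0,0],"rot":[0,0,0],"claw":-1},{"offset":[0,0,0],"rot":[0,0,0],"claw":-1},{"offset":[0,0,0],"rot":[0,0,0],"claw":-1},{"offset":[0,0,0],"rot":[0,0,0],"claw":-1},{"offset":[0,0,0],"rot":[0,0,0],"claw":-1},{"offset":[0,0,0],"rot":[0,0,0],"claw":-1},{"offset":[0,0,0],"rot":[0,0,0],"claw":-1},{"offset":[0,0,0],"rot":[0,0,0],"claw":-1},{"offset":[0,0,0],"rot":[0,0,0],"claw":-1},{"offset":[0,0,0],"rot":[0,0,0],"claw":-1},{"offset":[0,0,0],"rot":[0,0,0],"claw":-1}]'; done
python3 chk.py w12
python3 - <<'E'
from h import *
for n in("scene","top"):
    f=imaging.grab_frame(n);cv2.imwrite(f"pics/{n}12.png",f["color"][:,:,::-1])
E
```

```text
clock: 16.0
position: [0.5712, -0.0318, 0.0858]
tool_rot: [-3.138, 0.001, 1.278]
force: [-13.9, 4.1, 0.7]
grip_width: 0.0173
clock: 17.2
position: [0.5712, -0.0318, 0.0858]
tool_rot: [-3.138, 0.001, 1.278]
force: [-14.1, 4.2, 0.7]
grip_width: 0.017
clock: 18.4
position: [0.5712, -0.0319, 0.0858]
tool_rot: [-3.138, 0.001, 1.278]
force: [-12.6, 5.0, 0.5]
grip_width: 0.0172
18.45 [ 0.5712 -0.0319  0.0858] [-3.1382  0.0008  1.2781] force along drawer x,y,z: -12.633494122533392 0.38533425053670084 0.21476061786832318
{'n': 13876, 'slope': np.float64(-0.013339363977433153), 'y0': np.float64(-0.0008657979776405307), 'w': array([-0.0088,  0.0088]), 'xmax': array([0.0986, 0.0984, 0.0982]), 'z': np.float64(-0.02811057732788602), 'tilt': np.float64(-0.07505219999337849)}
front centre in drawer -0.005774417971896905 -0.00010636655185274696 bottom z over board 0.0011248434273075196 yaw err -0.029388993022802623
{'L': {'n': 12496, 'slope_deg': np.float64(-0.19016948233105116), 'y0': np.float64(0.09332658947438988), 'w': array([-0.0059,  0.0058]), 'end_x': array([0.0044, 0.0045, 0.0045, 0.0046]), 'z': np.float64(0.1020080850862348)}, 'R': 0}
```

View pics/w12.png

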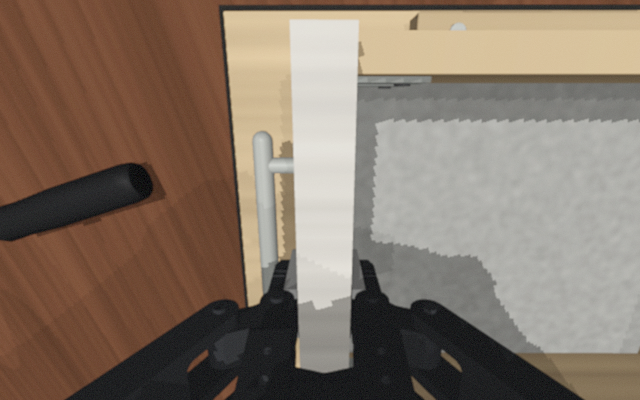

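View pics/scene12.png

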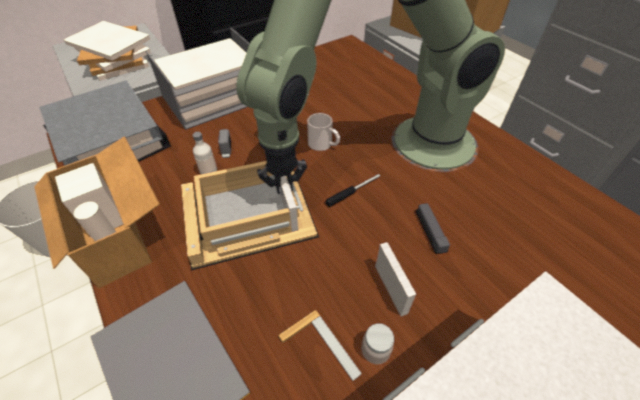

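View pics/top12.png

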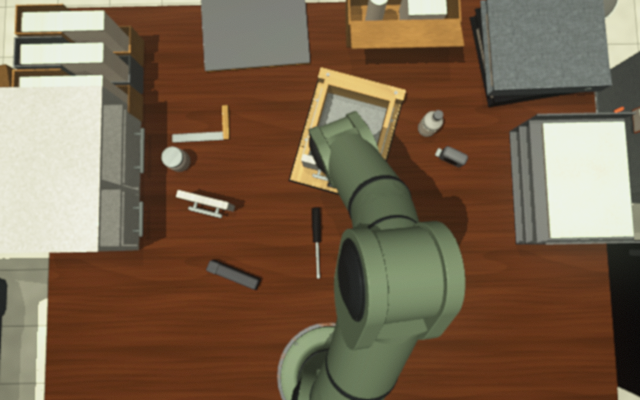

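All checks agree, so I'm handing in while still pushing.

```bash
python3 -c "
from workcell import bot,status
print(status.observe()['force']); print(bot.job_done())"
```

```text
[-11.85607391   4.48343617   0.43401201]
the job is handed in; nothing more can be done
None
```

The long front is standing across the drawer's open end, pull handle outwards. I handed the job in with the gripper still pressing it home at about 12–15 N, after holding that push for about 3.7 s.

- **Push:** the wrist readings during the hold were 12.6 to 14.7 N along the drawer's axis. The drawer had moved about 3.3 mm, which agrees at 4 N per mm.
- **Contact:** it met the side ends at about 10 mm/s, reading 4.6 N when first checked.
- **Fit:** the ends came out about 0.7 mm from flush with the drawer's sides and the front within about 0.2° of square. The tool leaned only about 0.003 rad from vertical.
- **Height:** I held the front about 1 mm clear of the board so that board friction would not take part of the push. That is within the height limits, but it is not resting its weight there. It may be up to 0.7 mm higher or lower, because it appeared to have shifted that much in the grip while I lowered it.
- **Everything else:** the last scene and top pictures show the shorter front and every bystander in view where they started. In the top one the arm hides the mug, but the scene view shows it in place.

**Checks that disagreed or were limited:**
- The three cameras placed the long front up to 8 mm apart along its length. I worked from the wrist camera's readings, comparing the front with the drawer directly.
- In the final position only the left side of the drawer was visible to the wrist camera. The right end's flushness is inferred from the known lengths.

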